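Rake a dropped spacer collar out from under the wire shelf

ROBOT

A 7-joint arm with a two-finger parallel gripper is mounted at the origin on the work surface. World frame = base frame: x ahead of the robot, y to its left, z up, the work surface at z = 0. Lengths are in m, angles in rad, forces in N, time in s.
With the tool pointing down it reaches from about 0.425 to 0.825 m from the base axis. Payload 3.6 kg.
Tool frame: the origin (TCP) lies midway between the tips of the shut fingers; the grasp point (between the pads) lies bot.pinch_z behind it (bot.pinch_z is the distance from the TCP to the grasp point, in m); z points along the fingers, y is the line along which they close (so a half turn about z gives the same grasp; the last joint's range is limited). The gripper opens to 93 mm and grips with 3 to 60 N. Pads are 15 mm wide; open, the fingers measure 128 mm over their backs; the gripper's body (75 mm by 188 mm) begins 65 mm behind the grasp point.
Start: joints at [-1.214, 0.615, -0.013, 1.423, 0.008, 1.103, -0.04], TCP at [0.243, 0.603, 0.219] pointing down, gripper open.
Joint ranges: [-3.12, 3.12], [-0.3, 2.06], [-1.34, 1.32], [0.26, 2.42], [-1.36, 4.5], [0.01, 1.98], [-2.84, 2.84]. Speed limits (rad/s): [2.79, 2.79, 3.14, 3.14, 3.14, 3.14, 3.14].

INTERFACE

Orientations are given as a unit quaternion [x, y, z, w].
In Python, from cell import bot gives the robot as it stands. Calls block until the motion is done:
- bot.move_pose(position, orientation): joint-space move of the TCP to a pose.
- bot.movel(position, speed=0.15, rotation=None, until_force=None): straight line of the TCP; rotation=None keeps the orientation; speed is the mean speed in m/s. With until_force (N) it stops when the force on the tool has changed by that much, and returns True; else False.
- bot.set_joints(angles): joint-space move.
- bot.move_gripper(opening): opening from 0.0 (shut) to 1.0 (fully open); the grip force is fixed at half the most; returns when the fingers have stopped.
- bot.pause(seconds).
- bot.solve_ik(position, orientation): joint angles nearest the present ones, or None.
- bot.get_obs(): the state.
- bot.read_camera(name): name is "scene" or "top" or "wrist"; returns a dict with "color" (400x640x3 uint8, blue, green, red), "depth" (400x640 float32, m along the optical axis (not along the pixel's ray), 0 where there is no reading), "intrinsics" (3x3 intrinsics, pixels), "origin" and "rotation" of the camera in the world. Camera axes: x right, y up, looking along -z (the intrinsics and any distortion apply to the point x, -y, -z); pixel columns grow to the right and rows downward; lengths in m; the calibration is good to about 2 mm. The wrist camera is an equidistant fisheye: a pixel r from the principal point sees the ray r / f radians off the axis. A picture is of the moment at which its call begins.
A pose or a line that the arm cannot do raises bot.MotionError and nothing moves.
- bot.finish_job(): hands the job in; it is judged then, once.
The state is a dict: "t": time; "qpos": joint angles; "joint_velocities": joint speeds; "joint_torque": joint torques, N m; "tool_pos": TCP position; "eef_rot": TCP orientation; "ft_force": force on the tool from outside, world axes, zero at the start; "moment": the same for the moment, N m; "gripper_width": opening from 0.0 (shut) to 1.0 (fully open); "grasp_force": force on a finger pad.
Only numpy, scipy, OpenCV 4.12 (cv2) and the standard library are available. Lean on these libraries where they do the work, as an engineer would, in place of code of your own. Each camera call takes 0.05 s, during which the arm holds its last target. There are 200 camera calls.

TASK

The round spacer collar has dropped under the low wire shelf on the bench. Fish it out with the flat hooked rake, dragging it along the bench until it lies fully clear of the shelf on the robot's side, then set the rake down on the bench standing on its flat as it was. Do not touch the collar with the fingers, and leave the T-nut that lies under the same shelf where it is.

Things in the scene. Friction and masses are not known exactly. Their poses are not given: they have to be found in the camera images.
- rake: J-shaped rake of 8 mm thick flat steel with upright wooden grip, 0.16 kg, stands on bench. Mm in its frame: origin under crossbar, x away from grip, y left, z up. Crossbar x -5..5, y -40..34, lip x -12..-5, y 28..34. Blade y -40..-28 joins it to foot plate x -152..-108, y -40..24. Open between. Grip centre x -130, y 0: 26 (x) by 20 (y, pinch this), top z 112; held at z 90, fingers clear the shelf.
- shelf: Low shelf of four 6 mm bright wires 38 mm apart, fixed to the bench: 120 mm deep (x), 340 mm wide (y). Origin on the bench under its centre; x points away from the robot, y left, z up. Its open front edge (robot's side) is at x -60 mm; legs only at the four corners. Free height under the wires 50 mm, top 56 mm above the bench.
- collar: Round steel spacer collar, a flat ring 34 mm across with an 18 mm hole, 12 mm high, about 0.06 kg, lying flat on the bench under the shelf. Origin at the centre of its underside, z up. Slides on the bench when pushed.
- tnut: Steel T-nut, a 30 mm square block 10 mm high with a narrower 16 mm wide ridge on top (18 mm high in all), 0.09 kg, lying under the same shelf at least 100 mm to the left or right of the collar. Origin at the centre of its underside. To be left alone.
Things that resemble listed ones, but are neither listed nor needed, are in the scene too. Leave any turquoise look-alike of the rake alone.

How it is judged:
On the way:
1. the rake's crossbar is under the shelf (x of rake in the frame of shelf between -0.05 and 0.09 m and y of rake in the frame of shelf between -0.17 and 0.17 m and height (world z) of rake below 0.042 m), for 0.1 s.
At the end, for the whole second after the job is handed in: The collar lies flat and still on the bench in front of the shelf, between its two ends, its centre 20 to 190 mm out from the shelf's front edge (so all of it is clear); the rake stands released on its flat on the bench, still; the T-nut is within 20 mm of where it lay (x of collar in the frame of shelf between -0.25 and -0.08 m and y of collar in the frame of shelf between -0.17 and 0.17 m and angle between collar's own z axis and vertical below 0.17 rad and height (world z) of collar below 0.004 m and linear speed of each of collar, rake below 0.02 m/s and height (world z) of rake below 0.006 m and angle between rake's own z axis and vertical below 0.1 rad and distance of tnut from where it was at the start of the episode below 0.02 m); the robot touches nothing.
It fails at once if the fingers touch the collar (contact force between the fingers and collar above 0.5 N).
It fails at once if the T-nut is shifted by more than 20 mm (distance of tnut from where it was at the start of the episode above 0.02 m).
It fails at once if the collar is lifted off the bench (height (world z) of collar above 0.03 m).
It also fails if it takes over 38 s, if anything falls off the work surface, if the arm or the gripper's body presses on something with over 40 N, if the wrist force passes 120 N, or if a joint passes its speed limit or range.

## Working session

There is one attempt and no reset: what is moved stays moved. The work goes in short steps, each a Python script; the robot and the scene stay as the last script left them, time stands still between calls to the robot, and variables do not carry over. Pictures are saved under pics/ and viewed, at most 10 in all, crops included, and the job is handed in when it is done.

```bash
ls; mkdir -p pics
python3 - <<'E'
from cell import bot
import cv2,numpy as np
print(bot.pinch_z, bot.get_obs()['t'], bot.get_obs()['eef_rot'])
for n in ("scene","top"):
    c=bot.read_camera(n); np.savez(f"{n}0.npz",**c)
    cv2.imwrite(f"pics/{n}0.png",c["color"]); print(n,c["intrinsics"].tolist(),c["origin"],np.asarray(c["rotation"]).tolist(), {k:v for k,v in c.items() if k not in("color","depth","intrinsics","origin","rotation")})
E
```

```text
pics
0.0188 0.0 [ 1.90694407e-01  9.81648625e-01 -1.25397674e-03 -2.19842223e-04]
scene [[497.091061403813, 0.0, 320.4922904472224], [0.0, 497.091061403813, 205.28822480652514], [0.0, 0.0, 1.0]] [ 1.06522905 -0.19618106  0.93812073] [0.27081665370216507, 0.1416225965610313, 0.42930490924417664, 0.8498815653487974] {}
top [[520.3452623200687, 0.0, 315.67584388999927], [0.0, 520.3452623200687, 193.44922879034507], [0.0, 0.0, 1.0]] [0.45761672 0.20675283 1.27497213] [0.011721263230825701, -0.02425389266579777, -0.698100120085257, 0.7154932445633428] {}
```

View pics/top0.png

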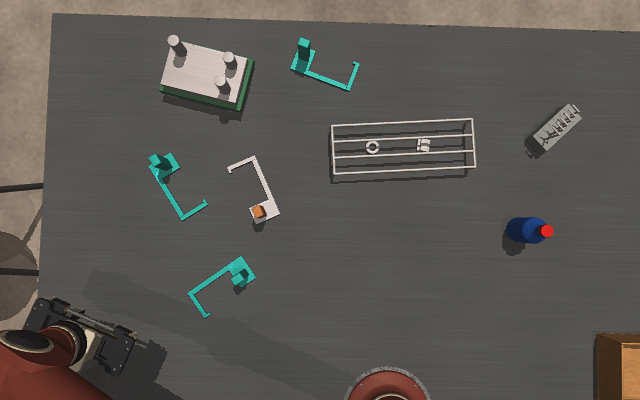

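View pics/scene0.png

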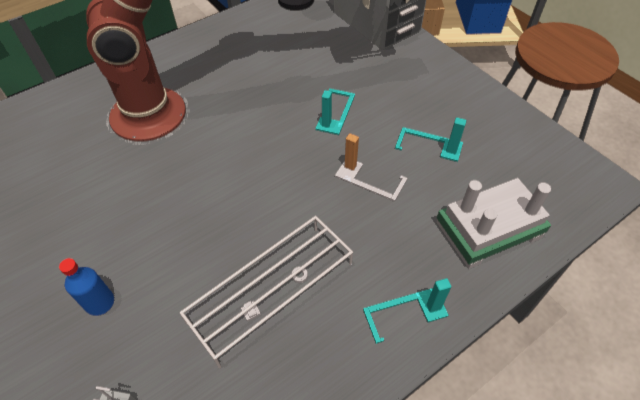

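The top view shows the rake as white steel with an orange grip: foot at about (264,211), crossbar at about (240,163) with its lip on the left. The shelf spans about (332..475, 120..173), the collar is at (372,147) and the T-nut at (424,145). The scene view shows the same things: grip (351,152), shelf (183..352, 218..356), collar (300,273), T-nut (250,310). The turquoise look-alikes stay untouched.

```bash
cat > h.py <<'E'
import numpy as np, cv2
from scipy.spatial.transform import Rotation as R
def ray(c,uv):
    K=c["intrinsics"]; uv=np.atleast_2d(uv).astype(float)
    d=np.c_[(uv[:,0]-K[0,2])/K[0,0],-(uv[:,1]-K[1,2])/K[1,1],-np.ones(len(uv))]
    q=np.asarray(c["rotation"]); M=q if q.shape==(3,3) else R.from_quat(q).as_matrix()
    return np.asarray(c["origin"]),d@M.T
def plane(c,uv,z):
    o,d=ray(c,uv); return o+d*((z-o[2])/d[:,2])[:,None]
def tri(c1,u1,c2,u2):
    o1,d1=ray(c1,u1);o2,d2=ray(c2,u2)
    A=np.c_[d1[0],-d2[0]];s=np.linalg.lstsq(A,o2-o1,rcond=None)[0]
    a,b=o1+d1[0]*s[0],o2+d2[0]*s[1]; return (a+b)/2,np.linalg.norm(a-b)
def roi(m,x0,y0,x1,y1):
    o=np.zeros_like(m);o[y0:y1,x0:x1]=m[y0:y1,x0:x1];return o
def white(c):
    h=cv2.cvtColor(c["color"],cv2.COLOR_BGR2HSV);return ((h[...,2]>125)&(h[...,1]<60)).astype(np.uint8)*255
def orange(c):
    h=cv2.cvtColor(c["color"],cv2.COLOR_BGR2HSV);return ((h[...,2]>70)&(h[...,1]>110)&(h[...,0]>4)&(h[...,0]<25)).astype(np.uint8)*255
E
python3 - <<'E'
from h import *
T=dict(np.load("top0.npz"));S=dict(np.load("scene0.npz"))
# crops enlarged
a=cv2.resize(T["color"][110:180,320:485],None,fx=4.8,fy=4.8,interpolation=cv2.INTER_CUBIC)
b=cv2.resize(T["color"][150:230,220:290],None,fx=3.3,fy=3.3,interpolation=cv2.INTER_CUBIC)
c=cv2.resize(S["color"][125:205,325:415],None,fx=3.3,fy=3.3,interpolation=cv2.INTER_CUBIC)
im=np.zeros((600,800,3),np.uint8);im[:a.shape[0],:min(800,a.shape[1])]=a[:,:800];im[336:336+b.shape[0],:b.shape[1]]=b;im[336:600,300:300+c.shape[1]]=c[:264]
cv2.imwrite("pics/crop.png",im)
def hullrect(c,m,z):
    p=np.argwhere(m)[:,::-1]; P=plane(c,p,z)[:,:2].astype(np.float32); return cv2.minAreaRect(P*1000),len(p)
mt,ms=white(T),white(S)
rk=roi(mt,222,150,285,228)|roi(orange(T),222,150,285,228)
print("rake top",hullrect(T,roi(mt,222,150,285,228),.008))
print("rake scn",hullrect(S,roi(ms,325,160,415,202),.008))
print("shelf top",hullrect(T,roi(mt,325,112,482,182),.053))
mo,so=roi(orange(T),240,195,285,228),roi(orange(S),335,125,365,180)
print("grip top px",cv2.boundingRect(mo),cv2.boundingRect(so))
for n,c,m in(("T",T,mo),("S",S,so)):
    d=c["depth"];ys,xs=np.nonzero(m);P=c["origin"]+ray(c,np.c_[xs,ys])[1]*d[ys,xs][:,None]
    print(n,"grip z pct",np.percentile(P[:,2],[5,50,95]),"top ctr",np.median(P[P[:,2]>.107],0),(P[:,2]>.107).sum())
def dep(c,m):
    ys,xs=np.nonzero(m);P=c["origin"]+ray(c,np.c_[xs,ys])[1]*c["depth"][ys,xs][:,None];return P
P=dep(T,roi(mt,325,112,482,182));print("shelf z",np.percentile(P[:,2],[5,25,50,75,95]))
for n,r,z in(("collar",(362,138,383,156),.012),("tnut",(414,135,433,155),.014)):
    P=dep(T,roi(mt,*r));print(n,np.median(P,0)); 
    m=roi(mt,*r);print(hullrect(T,m,z))
E
```

```text
rake top (((527.0606079101562, 337.6095275878906), (156.52215576171875, 73.36665344238281), 25.19654083251953), 637)
rake scn (((527.693115234375, 336.0306396484375), (163.45114135742188, 79.01411437988281), 28.022397994995117), 699)
shelf top (((638.6969604492188, -18.875228881835938), (119.19159698486328, 340.0582580566406), 4.368158340454102), 1573)
grip top px (252, 205, 14, 13) (345, 134, 14, 36)
T grip z pct [0.06130752 0.11197215 0.11605792] top ctr [0.47461361 0.31622567 0.1130205 ] 93
S grip z pct [0.02171825 0.07697234 0.11403583] top ctr [0.47719035 0.31429881 0.11266571] 89
shelf z [0.01281867 0.05394914 0.05590329 0.05781681 0.06046546]
collar [0.6461756  0.05151194 0.01845245]
(((640.6824340820312, 50.09269714355469), (41.85493087768555, 49.367591857910156), 1.5146316289901733), 150)
tnut [ 0.64561463 -0.07104467  0.0200227 ]
(((647.4317016601562, -74.6467514038086), (44.87002944946289, 44.270259857177734), 0.8330204486846924), 188)
```

View pics/crop.png

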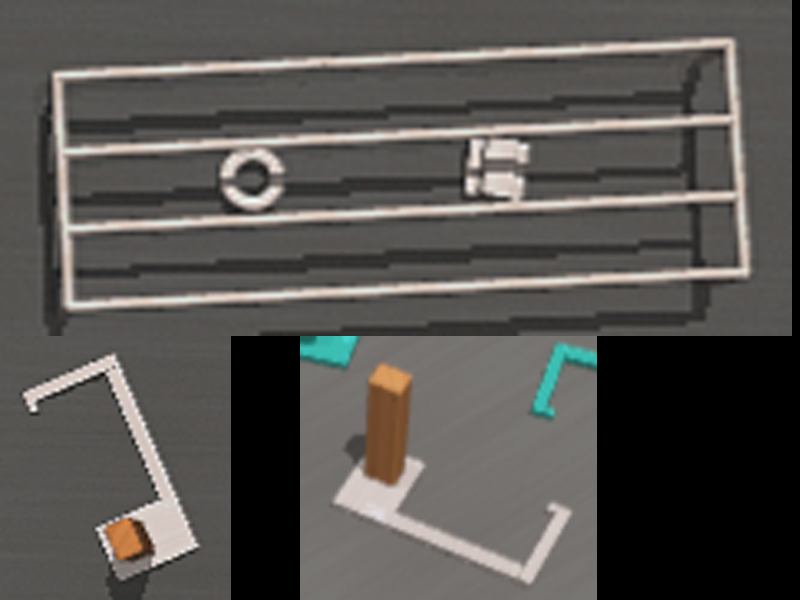

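The measurements agree with the text. The rake outline is 156.5×73.4 mm (157×74 expected). Its grip works out at (0.4747, 0.3163), and depth gives (0.4746, 0.3162) with the top at z 0.113. The shelf measures 119×340 mm with wires at z≈0.055. Collar and T-nut are 125 mm apart, and the crop shows the collar at crop pixel (252,178) and the T-nut at (497,168).

I'll check the plan for reach, then grasp, lift and check for tilt.

```bash
cat >> h.py <<'E'
SC=np.array([.6387,-.0189]);SY=np.radians(4.37)
RO=np.array([.5923,.3716]);RY=np.radians(25.2)
def rot(a): return np.array([[np.cos(a),-np.sin(a)],[np.sin(a),np.cos(a)]])
def s2w(p): return SC+rot(SY)@np.asarray(p)
def w2s(p): return rot(-SY)@(np.asarray(p)[:2]-SC)
def quat(yaw,flip): a=yaw+np.pi*flip; return np.array([np.cos(a/2),np.sin(a/2),0,0])
def tcp(o,yaw,z=0,off=0.0):  # rake origin world xy, yaw, rake bottom height -> TCP
    return np.r_[np.asarray(o)+rot(yaw)@[-.130+off,0],.090-.0188+z]
E
cat > a.py <<'E'
from h import *
from cell import bot
T=dict(np.load("top0.npz"))
col=plane(T,[[372.5,147.1]],.012)[0];tn=plane(T,[[423.5,145]],.014)[0]
cs=w2s(col);print("collar",col,cs,"tnut",w2s(tn))
for f in(0,1):
  for p,y,z in [(RO,RY,.09),(RO,RY,0)]+[(s2w(q),SY,zz) for q,zz in(((-.10,.26),.022),((-.08,cs[1]),.022),((cs[0]+.037,cs[1]),.022),((cs[0]+.037,cs[1]),0),((-.085,cs[1]),0),((-.095,cs[1]),0),((-.095,cs[1]),.08),((-.095,cs[1]+.06),0))]:
    q=bot.solve_ik(tcp(p,y,z),quat(y,f)); print(f,np.round(tcp(p,y,z),3),None if q is None else np.round(q,2))
E
python3 a.py
```

```text
collar [0.6392131  0.04886829 0.012     ] [0.00567534 0.06753218] tnut [ 0.00437248 -0.05744897]
0 [0.475 0.316 0.161] [-0.98  0.61  0.58  1.74 -0.41  0.91 -1.37]
0 [0.475 0.316 0.071] [-0.93  0.73  0.5   1.82 -0.5   0.72 -1.29]
0 [0.39  0.223 0.093] [-0.94  0.56  0.55  2.14 -0.53  0.58 -1.5 ]
0 [0.424 0.032 0.093] [-0.5   0.53  0.54  2.2  -0.53  0.54 -1.05]
0 [0.546 0.042 0.093] [-0.51  0.7   0.63  1.87 -0.58  0.76 -1.05]
0 [0.546 0.042 0.071] [-0.49  0.73  0.61  1.89 -0.62  0.72 -1.02]
0 [0.419 0.032 0.071] [-0.44  0.56  0.46  2.23 -0.56  0.46 -1.03]
0 [0.409 0.031 0.071] [-0.44  0.55  0.44  2.25 -0.55  0.44 -1.04]
0 [0.409 0.031 0.151] [-0.64  0.43  0.71  2.17 -0.45  0.68 -1.12]
0 [0.405 0.091 0.071] [-0.59  0.56  0.45  2.24 -0.56  0.45 -1.18]
1 [0.475 0.316 0.161] [-0.49  0.56 -0.21  1.73  0.14  0.87  1.25]
1 [0.475 0.316 0.071] [-0.5   0.68 -0.2   1.81  0.2   0.67  1.2 ]
1 [0.39  0.223 0.093] [-0.5   0.51 -0.1   2.12  0.1   0.51  0.97]
1 [0.424 0.032 0.093] [-0.07  0.48 -0.08  2.18  0.08  0.48  1.44]
1 [0.546 0.042 0.093] [-0.06  0.62 -0.08  1.86  0.08  0.67  1.46]
1 [0.546 0.042 0.071] [-0.06  0.65 -0.09  1.87  0.1   0.62  1.44]
1 [0.419 0.032 0.071] [-0.06  0.52 -0.09  2.22  0.11  0.41  1.4 ]
1 [0.409 0.031 0.071] [-0.07  0.51 -0.09  2.24  0.12  0.39  1.4 ]
1 [0.409 0.031 0.151] [-0.13  0.36  0.01  2.16 -0.    0.63  1.52]
1 [0.405 0.091 0.071] [-0.21  0.52 -0.08  2.23  0.11  0.4   1.26]
```

```bash
cat > g.py <<'E'
from h import *
from cell import bot
q=quat(RY,1)
bot.move_pose(tcp(RO,RY,.09),q)
bot.movel(tcp(RO,RY,0),speed=.12)
bot.move_gripper(0.0); o=bot.get_obs();print(o["t"],o["gripper_width"]*93,o["grasp_force"],o["tool_pos"],o["ft_force"])
bot.movel(tcp(RO,RY,.022),speed=.05)
o=bot.get_obs();print(o["t"],o["gripper_width"]*93,o["grasp_force"],o["tool_pos"],o["ft_force"])
for n in("scene","top"):
    c=bot.read_camera(n);np.savez(n+"1.npz",**c);cv2.imwrite(f"pics/{n}1.png",c["color"])
E
python3 g.py
python3 - <<'E'
from h import *
T=dict(np.load("top1.npz"));S=dict(np.load("scene1.npz"))
im=np.zeros((600,800,3),np.uint8)
im[:,:400]=cv2.resize(T["color"][145:235,220:280],(400,600));im[:400,400:]=cv2.resize(S["color"][110:210,320:420],(400,400))
cv2.imwrite("pics/lift.png",im)
E
```

```text
3.5167 19.483122223395693 29.998259246349335 [0.4746479  0.31625553 0.07117955] [-0.43881881  0.02131557 -0.36150646]
4.1083 19.662811784957174 29.997978508472443 [0.47470508 0.31622529 0.09345146] [-0.17320538  0.20426577 -1.06541295]
```

View pics/lift.png

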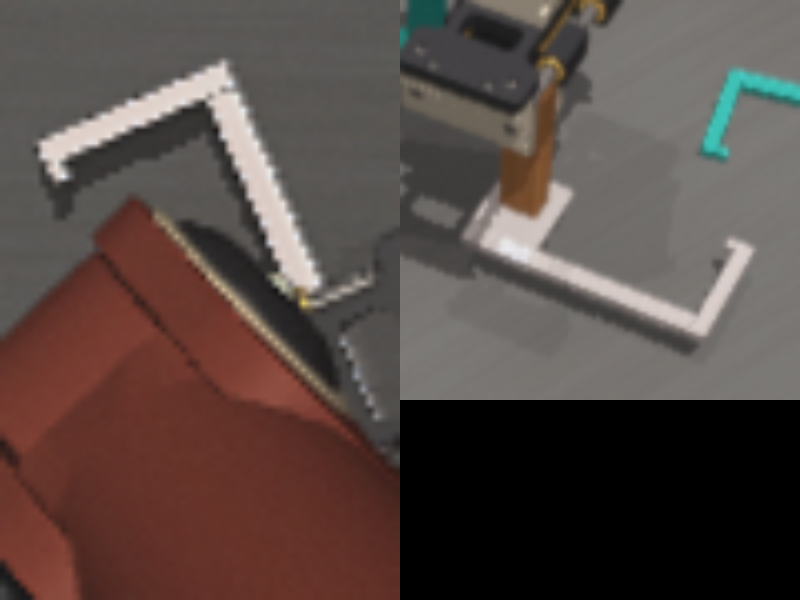

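The lift picture shows the rake hanging from the grip, with the crossbar corner at (253.8,154.3) in the top image and (394.3,192) in the scene image. Next I measure the tilt.

Run:
```python
from h import *
T=dict(np.load("top1.npz"));S=dict(np.load("scene1.npz"))
print(tri(T,[253.75,154.6],S,[394.3,192.5]), "expected",RO+rot(RY)@[.005,-.04])
for n,c,r in(("T",T,(222,150,275,190)),("S",S,(335,150,412,200))):
    m=cv2.erode(roi(white(c),*r),np.ones((2,2)));ys,xs=np.nonzero(m)
    P=c["origin"]+ray(c,np.c_[xs,ys])[1]*c["depth"][ys,xs][:,None]
    L=(P[:,:2]-RO)@rot(RY)
    for lo,hi in((-.155,-.108),(-.1,-.06),(-.06,-.02),(-.01,.01)):
        k=(L[:,0]>lo)&(L[:,0]<hi)&(abs(P[:,2]-.03)<.03);print(n,lo,k.sum(),np.median(P[k,2]) if k.any() else None)
    k=(abs(L[:,0])<.012)
    for lo,hi in((-.04,-.015),(-.015,.015),(.015,.036)):
        j=k&(L[:,1]>lo)&(L[:,1]<hi);print("  y",lo,j.sum(),np.median(P[j,2]) if j.any() else None)
```

```text
(array([0.61045324, 0.3359695 , 0.03448278]), np.float64(0.00035849095100386685)) expected [0.61385531 0.33753581]
T -0.155 0 None
T -0.1 34 0.03042461489662729
T -0.06 60 0.030890896946603852
T -0.01 87 0.030683753068225794
  y -0.04 38 0.030491707110230748
  y -0.015 33 0.031318369779298694
  y 0.015 21 0.029734286669583332
S -0.155 216 0.031284217469684295
S -0.1 73 0.031157305361894316
S -0.06 82 0.031293530489874544
S -0.01 128 0.031140682034138778
  y -0.04 49 0.031687748578512975
  y -0.015 44 0.030814979643780716
  y 0.015 35 0.03070829493042382
```

The rake hangs level: its top face is at 0.0305–0.0315 everywhere and 0.030 was expected. I can carry it over the collar under the wires and lower it behind.

```bash
cat > i.py <<'E'
from h import *
from cell import bot
cs=np.array([.0057,.0675]);q=quat(SY,1)
def go(p,z,v,**k): return bot.movel(tcp(s2w(p),SY,z),speed=v,**k)
bot.movel(tcp(s2w((-.10,.26)),SY,.022),speed=.1,rotation=q)
go((-.085,cs[1]),.022,.12)
f0=bot.get_obs()["ft_force"]
print("hit",go((cs[0]+.040,cs[1]),.022,.06,until_force=8))
c=bot.read_camera("scene");cv2.imwrite("pics/in.png",c["color"][180:380,170:400].repeat(2,0).repeat(2,1)) 
o=bot.get_obs();print(o["t"],w2s(o["tool_pos"]),o["tool_pos"],o["ft_force"],f0,o["gripper_width"]*93)
E
python3 i.py
```

```text
hit False
9.7583 [-0.08451808  0.06748285] [0.54928564 0.04194664 0.09321964] [ 0.07463999 -0.34462609 -2.80905615] [-0.34609491 -0.27609102 -1.40307472] 19.51155166486254
```

View pics/in.png

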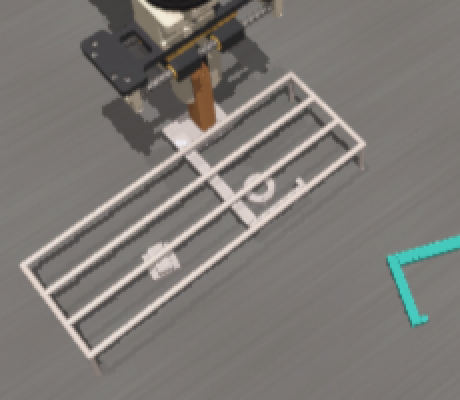

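The picture shows the collar at (259,187) unmoved and inside the hook, between blade and lip, with the T-nut untouched at (160,260). Now I lower and drag.

```bash
cat > d.py <<'E'
from h import *
from cell import bot
cs=np.array([.0057,.0675])
def go(p,z,v,**k): return bot.movel(tcp(s2w(p),SY,z),speed=v,**k)
go((cs[0]+.040,cs[1]),.005,.05)
print("down",go((cs[0]+.040,cs[1]),-.003,.01,until_force=3)); z=bot.get_obs()["tool_pos"][2]-.0712
print("z",z); z+=.0005
go((cs[0]+.040,cs[1]),z,.02)
print("drag hit",go((-.093,cs[1]),z,.05,until_force=15))
o=bot.get_obs();print(o["t"],w2s(o["tool_pos"]),o["tool_pos"],o["ft_force"],o["gripper_width"]*93)
for n in("scene","top"):
    c=bot.read_camera(n);np.savez(n+"2.npz",**c)
    if n=="scene": cv2.imwrite("pics/drag.png",c["color"][130:380,170:430].repeat(2,0).repeat(2,1))
E
python3 d.py
```

```text
down True
z -4.2457832287054464e-05
drag hit False
13.9833 [-0.22290189  0.06750503] [0.41130246 0.03142433 0.0716545 ] [-0.30492177  0.31913944 -0.81650807] 19.96726036125913
```

View pics/drag.png

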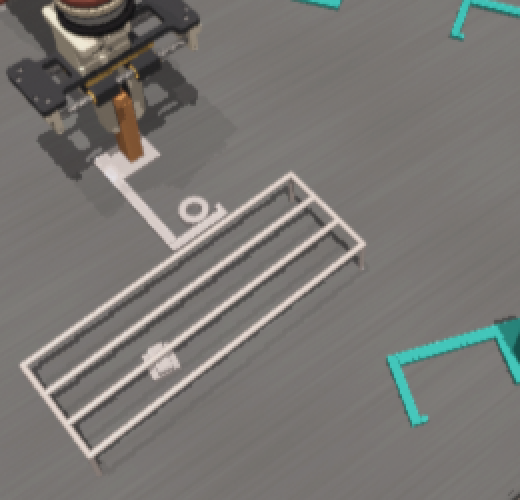

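The collar lies in the hook at (193,210) in the crop, in front of the shelf's front wire. I check where it lies, set the rake down, release and retreat.

```bash
cat > r.py <<'E'
from h import *
from cell import bot
S=dict(np.load("scene2.npz"));print("collar shelf",w2s(plane(S,[[266.7,235]],.012)[0]))
p=bot.get_obs()["tool_pos"]
print(bot.movel(p-[0,0,.002],speed=.01,until_force=2))
bot.move_gripper(0.7); bot.pause(.2)
bot.movel(p+[0,0,.085],speed=.1)
bot.move_pose([.45,.25,.25],quat(SY,1)); bot.pause(.3)
o=bot.get_obs();print(o["t"],o["gripper_width"],o["ft_force"])
for n in("scene","top"):
    c=bot.read_camera(n);np.savez(n+"3.npz",**c)
    if n=="scene": cv2.imwrite("pics/end.png",c["color"][100:380,150:430].repeat(2,0).repeat(2,1))
    m=white(c);k=np.argwhere(m)[:,::-1];P=c["origin"]+ray(c,k)[1]*c["depth"][k[:,1],k[:,0]][:,None]
    L=(P[:,:2]-SC)@rot(SY)
    j=(L[:,0]<-.075)&(L[:,0]>-.14)&(abs(L[:,1]-.0675)<.026)&(P[:,2]<.03)&(L[:,0]<-.098-.005)
    print(n,"collar px in shelf x",np.percentile(L[j],[2,50,98],axis=0).round(4).tolist(),np.median(P[j,2]))
E
python3 r.py
```

```text
collar shelf [-0.1127817   0.07477232]
True
17.6333 0.7001052659979624 [ 0.16279672  0.91693295 -0.24266526]
scene collar px in shelf x [[-0.1387, 0.0425], [-0.1195, 0.0719], [-0.1036, 0.0916]] 0.010758973026069318
top collar px in shelf x [[-0.1288, 0.0582], [-0.1168, 0.0745], [-0.1038, 0.0902]] 0.012346763077369705
```

View pics/end.png

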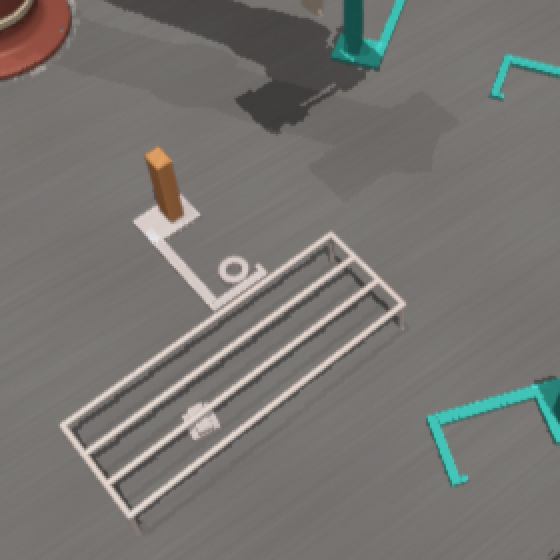

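The end picture shows the rake standing on its foot (165,215), the collar flat in front of the shelf at (233,269), about 53 mm out from the front edge, and the T-nut in place at (200,420). Handing in.

```bash
python3 -c "
from cell import bot
print(bot.finish_job())"
```

```text
the job is handed in; nothing more can be done
None
```

The job is handed in: the collar lies flat on the bench about 53 mm out from the shelf's front edge, the rake stands released on its flat, and the last picture shows the T-nut where it was (no verdict was returned).

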